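# Plug the test probe into the furnace unit's floating terminal

### The job

The furnace is due for its temperature check: pull open the service drawer of the blue unit, take the square-handled test probe out of the stand and start its tip in the floating terminal inside the drawer. Let go of it there so that it stands in the terminal on the not yet pressed contact, then press it down without overloading it until the stiff contact under it is fully home, leaving the drawer open and everything else where it is.

Things in the scene. Friction and masses are not known exactly. Their poses are not given: they have to be found in the camera images.
- unit_drawer0 (a joint): How far the service drawer is pulled out of the blue unit, in m: 0 shut, 0.166 at its end stop; it starts shut or up to 15 mm open. It slides horizontally towards the unit's own -x (roughly to the robot).
- unit_drawer0_handle (a point): Middle of the drawer's bar handle: a level steel bar 11 mm thick and 100 mm long along the unit's y, centre line 35 mm in front of the drawer's face (29 mm free gap behind the bar, posts 85 mm apart), 54 mm above the table, 38 mm below the unit's top. Moves with the drawer; axes as the unit's.
- unit: Blue metal unit, fixed, 240 (x) by 200 (y) by 92 mm high; origin under its centre; drawer front faces its -x. Drawer front panel reaches 80 mm above the table, side walls 70 mm. In the drawer is the terminal: a white ceramic block 26 (x) by 52 (y) by 40 mm high, flat top, ONE hole in its middle; it floats on rails along y, +-10 mm, and shifts only against about 4 N.
- terminal (a point): Middle of the terminal's travel, at mouth height: in the drawer (moves with it), 62 mm above the table, 68 mm behind the drawer's outer face; axes as the unit's. The hole (8.5 mm, upright, at this point's x) stands anywhere from -10 to +10 mm along this point's y; that offset is NOT reported: find it by touch (or eye). 20 mm below the mouth lies the top of the stiff brass contact.
- contact (a joint): How far the brass contact in the bottom of the terminal's hole has been pressed down, in m: 0 at the start, 0.008 at its stop (the probe's tip is then 28 mm below the mouth). It yields only to about 8 N and stays where it is pushed to.
- probe: The test probe, 60 g, 90 mm long, upright in one of the stand's two holes. Origin at its tip, z up along it: round steel shank 7 mm thick (tip tapers over 6 mm to 2.6 mm) to z = 40 mm, then a black square handle 14 x 14 mm, faces along x and y, from z = 40 to 90 mm. In the stand the handle's underside rests on the stand's top, tip 6 mm above the table.
- stand: Grey instrument stand, fixed, 50 (x) by 120 (y) by 46 mm high; origin at the centre of its underside; two 9 mm through holes at y = -35 and +35 mm, one holding the probe, the other the carver.
- carver: Bystander: a carver with a round black handle 12 mm thick and a steel ball on top, 91 mm long, standing in the stand's other hole; origin at its lower tip. Leave alone.
- dropper: Bystander: small white dropper bottle, 28 mm wide, 75 mm high, loose, origin under its centre.
- jar: Bystander: white jar with black cap, 44 mm wide, 36 mm high, loose, origin under its centre.
- model: Bystander: round plaster model base, 72 mm wide, 22 mm high, loose, origin under its centre.

How it is judged:
By the outcome, as a careful person would: the job done as asked, in the order asked, and still so for the second after the job is handed in, with the robot touching nothing.
It also fails if it takes over 72 s, if anything falls off the work surface, if the arm or the gripper's body presses on something with over 40 N, if the wrist force passes 120 N, or if a joint passes its speed limit or range.

### The arm

A 6-joint arm with a two-finger parallel gripper is mounted at the origin on the work surface. World frame = base frame: x ahead of the robot, y to its left, z up, the work surface at z = 0. Lengths are in m, angles in rad, forces in N, time in s.
With the tool pointing down it reaches from about 0.35 to 0.85 m from the base axis. Payload 8.1 kg.
Tool frame: the origin (TCP) lies between the finger pads; the fingertips stand 25 mm ahead of it and the grasp point (between the pads) lies 6 mm ahead of it; z points along the fingers, y is the line along which they close (so a half turn about z gives the same grasp; the last joint's range is limited). The gripper opens to 93 mm and grips with 3 to 60 N. Pads are 15 mm wide; open, the fingers measure 128 mm over their backs; the gripper's body (75 mm by 188 mm) begins 65 mm behind the grasp point.
Start: joints at [-1.358, 0.13, 1.488, -0, 1.523, -0.085], TCP at [0.176, -0.574, 0.244] pointing down, gripper open.
Joint ranges: [-2.96, 2.96], [-0.89, 2.26], [0.02, 2.5], [-1.34, 4.48], [0, 2.73], [-2.66, 2.66]. Speed limits (rad/s): [2.39, 2.39, 2.79, 3.14, 3.14, 3.14].

### API

Orientations are given as a rotation vector (axis times angle).
In Python, from plant import robot gives the robot as it stands.
- The arm moves only by the tool arm_command, never from a script. Its argument "increments" is text: rows parted by semicolons, each of 5 numbers parted by spaces: the closure, from 0 (fully open) to 1 (shut), then the shift along the tool's x, y, z in mm, then the turn about the tool's z in rad. A call has 1 to 5 rows; each row is the pose to reach, as a shift and turn from the pose commanded when the call began, along the tool's axes at that moment; what a row does not reach only later rows make up. A row lasts 1/10 s, in which the tool goes at most 50 mm and 8.59 degrees, less where a joint would pass 70% of its speed; a pose out of reach is approached as far as the arm can. A call with a gripper value outside its range is refused whole. The fingers move at their own pace and stop on an object; "grip_force" is the grip in N (left out, the last holds). Time passes only in rows, so rows that repeat a pose let the fingers close. It gives the time, the measured TCP pose, the force, the opening and the grip force at its end, in the units of the state.
- robot.read_state(): the state, without advancing time (a new reading comes with each control period).
- robot.read_camera(name): name is "scene" or "top"; returns the picture (420x560x3 uint8, blue, green, red); there is no depth.
- robot.camera_model(name): a dict with "fx", "fy", "cx", "cy" (pixels), "eye" and "rotation" of the camera in the world. Camera axes: x right, y down, z forward; pixel columns grow to the right and rows downward; lengths in m; the calibration is good to about 2 mm. A picture is of the moment at which its call begins. camera_model takes no time and is no camera call.
- robot.close_job(): hands the job in; it is judged then, once.
The state is a dict: "t": time; "q": joint angles; "dq": joint speeds; "joint_torque": joint torques, N m; "tool_pos": TCP position; "orientation": TCP orientation; "force": force on the tool from outside, world axes, zero at the start; "wrist_torque": the same for the moment, N m; "opening": finger opening in m; "gripper_force": force on a finger pad.
Only numpy, scipy, OpenCV 4.12 (cv2) and the standard library are available. Lean on these libraries where they do the work, as an engineer would, in place of code of your own. Each camera call takes 0.05 s, during which the arm holds its last target. There are 200 camera calls.

## Working session

There is one attempt and no reset: what is moved stays moved. The work goes in short steps, Python scripts to look and compute and a tool call to move; the robot and the scene stay as the last step left them, time stands still between calls to the robot, and variables do not carry over. Pictures are saved under pics/ and viewed, at most 12 in all, crops included, and the job is handed in when it is done.

Besides the shell and the picture viewer there is one more tool, called after "Call:" as name(argument=value, ...), one argument or row to a line, values as JSON. arm_command: Moves the arm, as the interface text tells. Its arguments: {"type":"object","properties":{"increments":{"type":"string"},"grip_force":{"type":"number"}},"required":["increments"]}

```bash
mkdir -p pics; ls; python3 - <<'E'
from plant import robot
import cv2
s=robot.read_state();print(s)
for n in("scene","top"):
    cv2.imwrite(f"pics/{n}0.png",robot.read_camera(n));print(robot.camera_model(n))
E
```

```text
pics
{'t': 0.0, 'q': array([-1.35839513e+00,  1.31129096e-01,  1.48926864e+00,  1.29129442e-05,
        1.52299128e+00, -8.53729917e-02]), 'dq': array([ 0.00104245,  0.00103437, -0.00184662, -0.00053098,  0.00102927,
        0.00125942]), 'joint_torque': array([-6.23321375e-04, -5.59824729e+01, -4.91771650e+01,  7.69759971e-02,
        3.47435684e-02, -1.93890037e-04]), 'tool_pos': array([ 0.17596789, -0.57307624,  0.2426124 ]), 'orientation': array([-3.10506293e+00, -4.65749388e-01,  1.58789517e-04]), 'force': array([0.56889072, 0.71156627, 0.68298555]), 'wrist_torque': array([ 0.01615587, -0.03652162, -0.05332886]), 'gripper_force': 0.0, 'opening': 0.09306017137138213}
{'fx': 488.65772019451805, 'fy': 488.65772019451805, 'cx': 271.97668815590845, 'cy': 205.89546842477637, 'eye': array([ 1.24470187, -0.62981471,  0.75003553]), 'rotation': array([-2.08757309, -0.82774657,  0.40879353])}
{'fx': 519.1595402007918, 'fy': 519.1595402007918, 'cx': 288.4381031626087, 'cy': 197.94177464193612, 'eye': array([0.37325719, 0.05645244, 1.24827657]), 'rotation': array([-2.05718947,  2.16471082, -0.23021916])}
```

View pics/scene0.png

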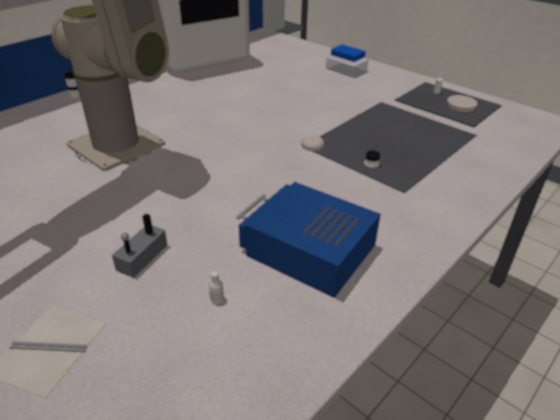

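View pics/top0.png

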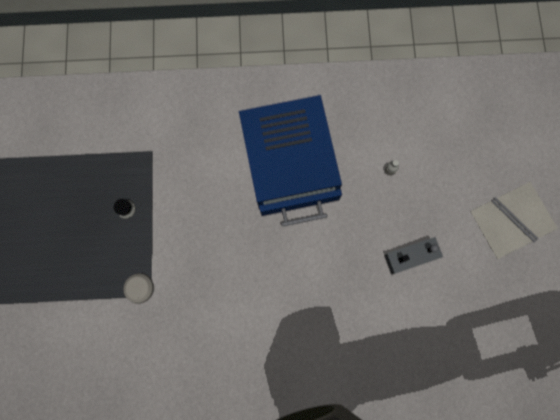

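The scene view shows the unit at about (310,235) with its handle at (252,206). The stand is at (140,250), with the probe on the far side at (147,223) and the carver nearer at (126,240). In the top view, the unit spans (240–340, 97–213), the handle is at (304,219) and the probe at about (402,258). I'll zoom in for measurement.

```bash
cat > h.py <<'E'
import numpy as np,cv2
from scipy.spatial.transform import Rotation as R
from plant import robot
def ray(n,u,v,z):
    m=robot.camera_model(n);d=R.from_rotvec(m["rotation"]).as_matrix()@[(u-m["cx"])/m["fx"],(v-m["cy"])/m["fy"],1]
    e=m["eye"];return (e+d*(z-e[2])/d[2])[:2]
def proj(n,P):
    m=robot.camera_model(n);p=R.from_rotvec(m["rotation"]).as_matrix().T@(np.array(P)-m["eye"])
    return np.array([m["fx"]*p[0]/p[2]+m["cx"],m["fy"]*p[1]/p[2]+m["cy"]])
def crop(n,img,u0,v0,w,h,s):
    c=cv2.resize(img[v0:v0+h,u0:u0+w],None,fx=s,fy=s,interpolation=cv2.INTER_CUBIC)
    for k in range(0,w,10): cv2.line(c,(k*s,0),(k*s,8 if (u0+k)%50 else 16),(0,255,255),1);cv2.putText(c,str(u0+k),(k*s,28),0,.35,(0,255,255),1)
    for k in range(0,h,10): cv2.line(c,(0,k*s),(8,k*s),(0,255,255),1);cv2.putText(c,str(v0+k),(10,k*s+4),0,.35,(0,255,255),1)
    return c
E
python3 - <<'E'
from h import *
t=cv2.imread("pics/top0.png");s=cv2.imread("pics/scene0.png")
a=crop("top",t,235,90,115,145,4)
b=np.vstack([crop("top",t,375,225,80,60,4),crop("s",s,105,205,80,80,4)])
o=np.zeros((580,780,3),np.uint8);o[:580,:460]=a;o[:560,460:]=b
cv2.imwrite("pics/c1.png",o)
E
```

```text
(no output)
```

View pics/c1.png

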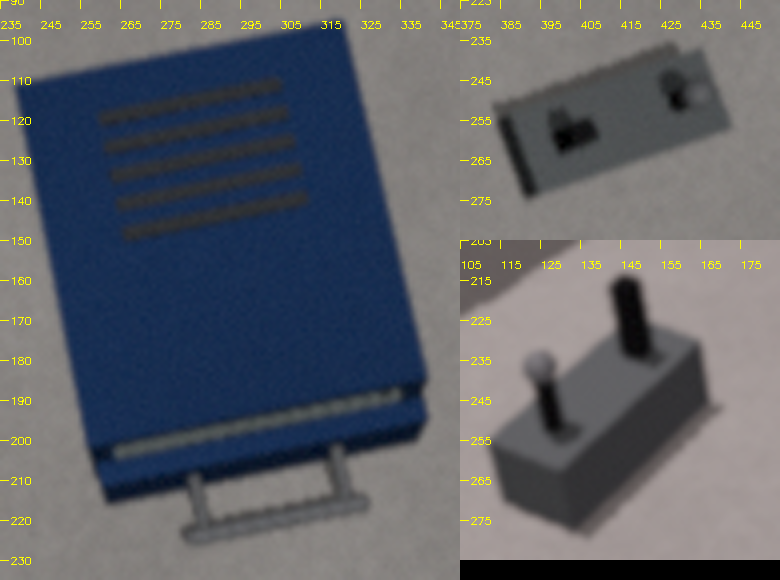

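The crop gives these pixels:
- **Unit top corners:** (239,111.5), (320.5,96), (341,185) and (257.5,203).
- **Bar ends:** (281.5,223.5) and (326.5,215.5).
- **Stand top:** about (386–442, 237–273).
- **Probe handle in the scene view:** top (146,214), base (149,233).

```bash
python3 - <<'E'
from h import *
U=[ray("top",*p,.092) for p in [(239,111.5),(320.5,96),(341,185),(257.5,203)]];print(np.round(U,4))
e=lambda a,b:(np.linalg.norm(b-a),np.degrees(np.arctan2(*(b-a)[::-1])))
print(e(U[1],U[0]),e(U[2],U[3]),e(U[3],U[0]),e(U[2],U[1]),np.mean(U,0))
H=[ray("top",*p,.0565) for p in [(281.5,223.5),(326.5,215.5)]];print(H,e(H[1],H[0]),np.mean(H,0))
S=[ray("top",*p,.046) for p in [(387,252),(393,273),(442.5,256.5),(436,238)]]
print(np.round(S,4),e(S[3],S[0]),e(S[2],S[1]),e(S[1],S[0]),e(S[2],S[3]),np.mean(S,0))
print("probe",ray("scene",149,233,.046),ray("scene",146,214.5,.096),"carver",ray("scene",127.5,251,.046))
for n,p in(("top",(405,258.5)),):print(ray(n,*p,.096))
print(e(*[ray("scene",*p,.046) for p in[(130,262.5),(164.5,230.5)]]),ray("scene",130,262.5,.046),ray("scene",164.5,230.5,.046),ray("scene",113,254,.046))
E
```

```text
[[ 0.8369  0.1503]
 [ 0.8661 -0.0445]
 [ 0.6464 -0.0775]
 [ 0.614   0.1151]]
(np.float64(0.1970291255982506), np.float64(98.5289829682447)) (np.float64(0.19532435559477312), np.float64(99.52366975904326)) (np.float64(0.22559189192764786), np.float64(8.978707477965184)) (np.float64(0.22219417588221202), np.float64(8.538391926393427)) [0.7408447  0.03585721]
[array([0.57000223, 0.06309131]), array([ 0.58351596, -0.04258627])] (np.float64(0.10653812913757216), np.float64(97.28725675961014)) [0.57675909 0.01025252]
[[ 0.4925 -0.1777]
 [ 0.4437 -0.1871]
 [ 0.4756 -0.305 ]
 [ 0.5192 -0.2947]] (np.float64(0.11998656288357365), np.float64(102.86544393207934)) (np.float64(0.12207974263983014), np.float64(105.14634413010755)) (np.float64(0.04970040155894996), np.float64(10.880343848264706)) (np.float64(0.04481280212223437), np.float64(13.216865604492224)) [ 0.48277821 -0.24114097]
probe [ 0.47459211 -0.20570312] [ 0.47272889 -0.20337019] carver [ 0.49076942 -0.27243554]
[ 0.47118479 -0.20650686]
(np.float64(0.11685109722690624), np.float64(106.00511572181729)) [ 0.52483995 -0.28897543] [ 0.4926214  -0.17665382] [ 0.47655133 -0.29885032]
```

```bash
cat >> h.py <<'E'
def go(x,y,z,yawx=None,deg=True):
    """tool shift (mm) and turn to bring the grasp point to x,y,z with tool x axis at yaw (deg)"""
    s=robot.read_state();M=R.from_rotvec(s["orientation"]).as_matrix()
    d=M.T@(np.array([x,y,z+.006])-s["tool_pos"])*1000
    y0=np.degrees(np.arctan2(M[1,0],M[0,0]));t=0 if yawx is None else -np.radians((yawx-y0+180)%360-180)
    print("pos",np.round(s["tool_pos"]-[0,0,.006],4),"yaw",round(y0,2),"tilt",np.round(M[:,2],3),"t",round(s["t"],2),"f",np.round(s["force"],1),"op",round(s["opening"],4))
    print("shift",np.round(d,1),"turn",round(t,3))
E
python3 -c "
from h import *
go(.577,.0103,.15,98.8)"
```

```text
pos [ 0.176  -0.5731  0.2367] yaw 17.06 tilt [-0.     0.002 -1.   ] t 0.1 f [-0.2  0.  -0.4] op 0.093
shift [ 554.6 -439.9   87.5] turn -1.427
```

Call:
arm_command(
  increments="0.5 35 -28 0 -0.14; 0.73 70 -56 0 -0.28; 0.73 105 -84 0 -0.42; 0.73 140 -112 0 -0.56; 0.73 175 -140 0 -0.7",
  grip_force=20,
)

```text
t: 0.6
tool_pos: [0.3028, -0.3867, 0.2432]
orientation: [-2.754, -1.51, -0.0]
force: [0.4, -0.2, 0.3]
opening: 0.0577
gripper_force: 0.0
```

```bash
python3 -c "
from h import *
go(.577,.0103,.15,98.8)"
```

```text
pos [ 0.3028 -0.3867  0.2372] yaw 57.48 tilt [-0.     0.001 -1.   ] t 0.6 f [ 0.4 -0.2  0.3] op 0.0577
shift [482.1  17.8  87.3] turn -0.721
```

Call:
arm_command(
  increments="0.73 45 2 0 -0.14; 0.73 90 4 10 -0.28; 0.73 135 6 20 -0.42; 0.73 180 7 30 -0.56; 0.73 225 8 40 -0.7",
)

```text
t: 1.1
tool_pos: [0.4315, -0.2019, 0.203]
orientation: [-2.069, -2.364, 0.0]
force: [0.7, -0.0, 1.1]
opening: 0.0256
gripper_force: 0.0
```

```bash
python3 -c "
from h import *
go(.577,.0103,.15,98.8)"
```

```text
pos [ 0.4315 -0.2019  0.197 ] yaw 97.6 tilt [-0.  0. -1.] t 1.1 f [ 0.7 -0.   1.1] op 0.0256
shift [191.1 172.3  47. ] turn -0.021
```

Call:
arm_command(
  increments="0.73 38 34 0 -0.02; 0.73 76 68 0 -0.02; 0.73 114 103 10 -0.02; 0.73 152 138 30 -0.02; 0.73 185 167 45 -0.02",
)

```text
t: 1.6
tool_pos: [0.5708, -0.002, 0.1601]
orientation: [2.052, 2.379, 0.0]
force: [1.0, -1.3, 0.0]
opening: 0.0254
gripper_force: 0.0
```

Call:
arm_command(
  increments="0.73 6 5 0 0; 0.73 6 5 0 0; 0.73 6 5 0 0",
)

```text
t: 1.9
tool_pos: [0.5736, 0.002, 0.1609]
orientation: [2.052, 2.378, -0.001]
force: [-0.1, -0.7, 0.0]
opening: 0.0253
gripper_force: 0.0
```

```bash
python3 -c "
from h import *
go(.577,.0103,.054,98.8)
i=robot.read_camera('top');j=robot.read_camera('scene')
cv2.imwrite('pics/c2.png',np.hstack([crop('t',i,230,150,120,100,3),crop('s',j,190,120,120,100,3)]))"
```

```text
pos [0.5736 0.002  0.1549] yaw 98.42 tilt [-0.    -0.001 -1.   ] t 1.9 f [-0.1 -0.7  0. ] op 0.0253
shift [  7.8   4.6 100.9] turn -0.007
```

View pics/c2.png

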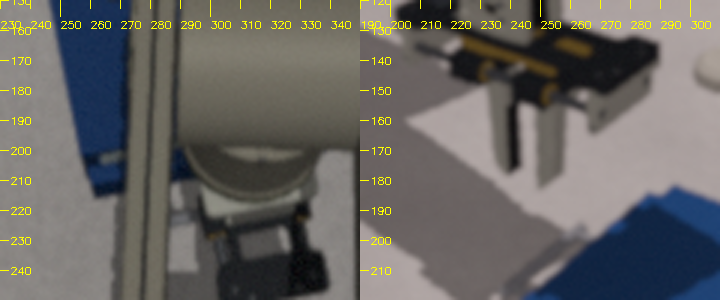

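The scene view shows finger tips at about (239,177) and (251,182). I'll compare that with the projection.

```bash
python3 -c "
from h import *
p=np.array([.5736,.002,.136]);u=np.array([np.cos(.147),np.sin(.147),0]);v=np.array([-u[1],u[0],0])
for s in(-1,1):
  for a in(.0127,.0302):
    print(s,a,[proj('scene',p+s*a*u+w*v).round(1) for w in(-.0075,.0075)])
print(proj('scene',[.577,.0103,.054]),[ray('scene',*q,.054) for q in [(238,217),(266,198.5)]])
"
```

```text
-1 0.0127 [array([239. , 178.6]), array([243. , 175.6])]
-1 0.0302 [array([232.9, 176.1]), array([237. , 173.2])]
1 0.0127 [array([248. , 182.2]), array([252. , 179.1])]
1 0.0302 [array([254.3, 184.7]), array([258.3, 181.6])]
[249.99600521 206.83654086] [array([ 0.58456266, -0.03609933]), array([0.58131287, 0.06059514])]
```

Call:
arm_command(
  increments="0.73 8 7 20 -0.007; 0.73 8 7 40 -0.007; 0.73 8 7 60 -0.007; 0.73 8 7 68 -0.007; 0.73 8 7 70 -0.007",
)

```text
t: 2.5
tool_pos: [0.5789, 0.0106, 0.0902]
orientation: [-2.045, -2.383, 0.001]
force: [0.1, 0.3, -0.1]
opening: 0.0253
gripper_force: 0.0
```

```bash
python3 -c "
from h import *
go(.579,.0103,.054,98.8)"
```

```text
pos [0.5789 0.0106 0.0842] yaw 98.74 tilt [-0.001 -0.    -1.   ] t 2.5 f [ 0.1  0.3 -0.1] op 0.0253
shift [-0.4  0.1 30.2] turn -0.001
```

Call:
arm_command(
  increments="0.73 0 0 4 0; 0.73 0 0 8 0; 0.73 0 0 12 0; 0.73 0 0 14 0; 0.73 0 0 14 0",
)

```text
t: 3.0
tool_pos: [0.5795, 0.0118, 0.0765]
orientation: [-2.044, -2.386, 0.0]
force: [0.3, 0.6, -0.5]
opening: 0.0252
gripper_force: 0.0
```

Call:
arm_command(
  increments="0.73 0 0 6 0; 0.73 0 0 12 0; 0.73 0 0 16 0; 0.73 0 0 16 0; 0.8 0 0 16 0",
)

```text
t: 3.5
tool_pos: [0.5795, 0.0117, 0.0605]
orientation: [-2.044, -2.385, 0.0]
force: [0.1, -0.5, -0.1]
opening: 0.0211
gripper_force: 0.0
```

Call:
arm_command(
  increments="1 0 0 0 0; 1 0 0 0 0; 1 0 0 0 0",
  grip_force=15,
)

```text
t: 3.8
tool_pos: [0.5797, 0.0117, 0.0608]
orientation: [-2.044, -2.386, 0.0]
force: [-0.0, 0.7, -0.7]
opening: 0.0106
gripper_force: 15.0
```

Call:
arm_command(
  increments="1 0 -10 0 0; 1 0 -25 0 0; 1 0 -45 0 0; 1 0 -65 0 0; 1 0 -80 0 0",
)

```text
t: 4.3
tool_pos: [0.4995, -0.001, 0.0608]
orientation: [2.043, 2.385, 0.0]
force: [1.3, -1.2, -0.8]
opening: 0.0102
gripper_force: 15.0
```

Call:
arm_command(
  increments="1 0 -20 0 0; 1 0 -40 0 0; 1 0 -60 0 0; 1 0 -70 0 0; 1 0 -70 0 0",
)

```text
t: 4.8
tool_pos: [0.4305, -0.0118, 0.0608]
orientation: [2.044, 2.385, -0.001]
force: [-0.2, -3.2, -3.4]
opening: 0.0104
gripper_force: 15.0
```

Call:
arm_command(
  increments="0.74 0 0 0 0; 0.74 0 0 0 0; 0.74 0 0 0 0; 0.74 0 0 -20 0; 0.74 0 0 -50 0",
)

```text
t: 5.3
tool_pos: [0.4299, -0.0108, 0.1093]
orientation: [-2.041, -2.383, 0.004]
force: [0.7, -0.1, -0.2]
opening: 0.0242
gripper_force: 0.0
```

Call:
arm_command(
  increments="0.74 0 0 -45 0; 0.6 0 0 -90 0; 0.55 -45 0 -100 0; 0.55 -90 0 -100 0; 0.55 -135 0 -100 0",
)

```text
t: 5.8
tool_pos: [0.4533, -0.1461, 0.2119]
orientation: [2.04, 2.386, 0.002]
force: [0.2, 0.1, 0.8]
opening: 0.0417
gripper_force: 0.0
```

```bash
python3 -c "
from h import *
go(.475,-.205,.15,103)
i=robot.read_camera('top');j=robot.read_camera('scene')
cv2.imwrite('pics/top3.png',i);cv2.imwrite('pics/scene3.png',j)
cv2.imwrite('pics/c3.png',np.hstack([crop('t',i,235,175,115,145,4)[:,:440],crop('s',j,170,150,85,145,4)]))"
```

```text
pos [ 0.4533 -0.1461  0.2059] yaw 98.93 tilt [ 0.002 -0.001 -1.   ] t 5.8 f [0.2 0.1 0.8] op 0.0417
shift [-61.5  12.2  56. ] turn -0.071
```

View pics/c3.png

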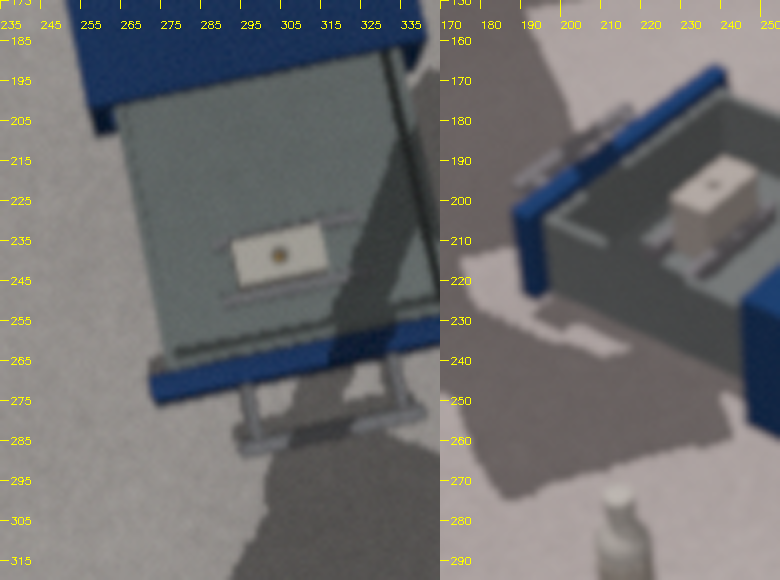

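The drawer is open. The terminal hole is at about (304.8,238.8) in the top view and (238.5,196.2) in the scene view. The bar ends are at (294,285.5) and (341.7,277.7) in the top view.

```bash
python3 -c "
from h import *
u=np.array([np.cos(np.radians(8.8)),np.sin(np.radians(8.8))]);v=np.array([-u[1],u[0]])
T=ray('top',304.8,238.8,.062);S=ray('scene',238.5,196.2,.062)
H=np.mean([ray('top',*p,.0565) for p in[(294,285.5),(341.7,277.7)]],0)
print(T,S,H,(T-H)@u,(T-H)@v)
b=np.array([.4302,-.0113]);print('touch bar',b,'touch-based x along u',(b@u+.103),'T',T@u,S@u,'y',T@v,S@v,'bar y',H@v)
# centroid of block top
for n,c,d in(('top',(285,225,325,255),3),('scene',(225,180,255,215),3)):
  i=cv2.imread(f'pics/{n}3.png');x0,y0,x1,y1=c;g=cv2.cvtColor(i[y0:y1,x0:x1],6).astype(int)
  m=(g>150).astype(np.uint8);n_,l,st,ce=cv2.connectedComponentsWithStats(m);k=1+st[1:,4].argmax();h=cv2.convexHull(np.argwhere(l==k)[:,::-1].astype(np.int32));mm=cv2.moments(h);ce2=(mm['m10']/mm['m00']+x0,mm['m01']/mm['m00']+y0)
  r=cv2.minAreaRect(h);print(n,st[k],ce2,ray(n,*ce2,.062),ray(n,*ce2,.062)@u,ray(n,*ce2,.062)@v,r)
"
```

```text
[0.53081146 0.01128601] [0.5343427  0.01391983] [ 0.43249763 -0.01296809] 0.1008670500278212 0.00892797068854261
touch bar [ 0.4302 -0.0113] touch-based x along u 0.5264071097482974 T 0.5262895530419038 0.5301821626390829 y -0.0700534776201317 -0.06799089072012258 bar y -0.0789814483086743
top [  9   7  22  13 153] (304.52840909090907, 238.14772727272728) [0.53234927 0.01182288] 0.5278913872205411 -0.06975819190391332 ((19.54705810546875, 13.211763381958008), (8.894148826599121, 20.499929428100586), 77.47119140625)
scene [  4  10  19  12 111] (238.15873015873015, 195.62539682539682) [0.53202841 0.01499537] 0.5280596514000256 -0.06657395908366101 ((12.88000202178955, 15.840002059936523), (7.200000286102295, 18.0), 53.13010025024414)
```

Call:
arm_command(
  increments="0.55 -30 6 0 -0.07; 0.55 -61 12 10 -0.07; 0.55 -61 12 40 -0.07; 0.55 -61 12 56 -0.07; 0.55 -61 12 56 -0.07",
)

```text
t: 6.4
tool_pos: [0.4718, -0.2018, 0.1514]
orientation: [-1.955, -2.451, 0.001]
force: [-0.3, 0.3, -0.2]
opening: 0.0423
gripper_force: 0.0
```

```bash
python3 -c "
from h import *
go(.475,-.205,.08,103)
i=robot.read_camera('top');j=robot.read_camera('scene')
cv2.imwrite('pics/c4.png',np.hstack([crop('t',i,375,215,80,80,5),crop('s',j,105,165,80,80,5)]))
p=np.array([.475,-.205,0])
for q in ([0,0,.046],[0,0,.096]):print(proj('scene',p+q),proj('top',p+q))"
```

```text
pos [ 0.4718 -0.2018  0.1454] yaw 102.84 tilt [-0.005  0.003 -1.   ] t 6.4 f [-0.3  0.3 -0.2] op 0.0423
shift [-4.1  2.7 65.4] turn -0.003
[149.37000639 232.93344633] [399.44729224 258.97324832]
[145.9894855  215.27665192] [404.15358407 256.81167101]
```

View pics/c4.png

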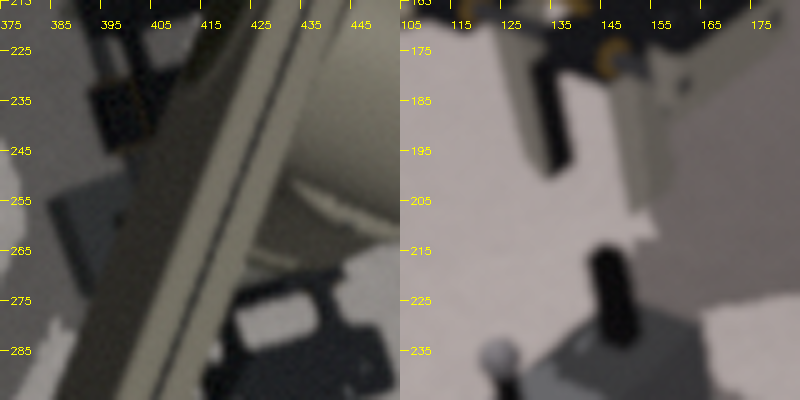

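The scene view shows the handle top at about (146,215), which matches the estimate. The fingers straddle it, so I'll descend.

Call:
arm_command(
  increments="0.55 -4 3 0 0; 0.55 -4 3 20 0; 0.55 -4 3 40 0; 0.55 -4 3 58 0; 0.55 -4 3 65 0",
)

```text
t: 7.0
tool_pos: [0.4773, -0.2062, 0.0892]
orientation: [-1.959, -2.456, 0.0]
force: [0.4, -0.1, -0.4]
opening: 0.0415
gripper_force: 0.0
```

Call:
arm_command(
  increments="0.7 0 0 0 0; 0.8 0 0 0 0; 0.9 0 0 0 0; 1 0 0 0 0; 1 0 0 0 0",
  grip_force=15,
)

```text
t: 7.5
tool_pos: [0.4762, -0.2072, 0.0908]
orientation: [-1.959, -2.455, 0.004]
force: [-10.4, -1.5, 8.8]
opening: 0.0147
gripper_force: 15.0
```

```bash
python3 -c "
from h import *
go(.475,-.205,.08,103)
j=robot.read_camera('scene')
s=robot.read_state();print(s['wrist_torque'],s['gripper_force'])
cv2.imwrite('pics/c5.png',crop('s',j,95,165,100,100,5))"
```

```text
pos [ 0.4762 -0.2072  0.0848] yaw 102.84 tilt [-0.002 -0.001 -1.   ] t 7.5 f [-10.4  -1.5   8.8] op 0.0147
shift [ 2.4 -0.7  4.8] turn -0.003
[-0.37717969  1.8101853   0.03417863] 14.997158199548721
```

View pics/c5.png

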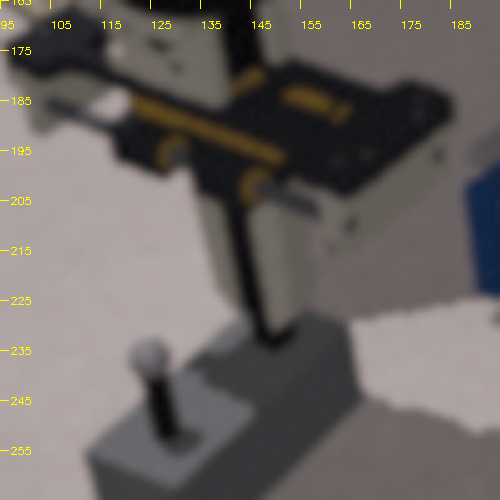

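The probe is gripped between the fingers at (148,225), with some side force from the hole wall. I'll relieve that first.

Call:
arm_command(
  increments="1 0 -1 0 0; 1 0 -1.5 0 0; 1 0 -1.5 0 0",
)

```text
t: 7.85
tool_pos: [0.4749, -0.2075, 0.0905]
orientation: [-1.959, -2.455, 0.003]
force: [-6.5, -1.9, 5.4]
opening: 0.0142
gripper_force: 15.0
```

Call:
arm_command(
  increments="1 0 -2 -2 0; 1 0 -2 -4 0; 1 0 -2 -4 0",
)

```text
t: 8.15
tool_pos: [0.4742, -0.2074, 0.0944]
orientation: [1.959, 2.455, 0.0]
force: [0.2, -1.0, -0.2]
opening: 0.0138
gripper_force: 15.0
```

Call:
arm_command(
  increments="1 0 0 -10 0; 1 0 0 -25 0; 1 0 0 -50 0; 1 0 0 -80 0; 1 0 0 -100 0",
  grip_force=20,
)

```text
t: 8.65
tool_pos: [0.4748, -0.2074, 0.1976]
orientation: [1.957, 2.453, 0.002]
force: [-0.2, -0.0, -1.3]
opening: 0.0141
gripper_force: 20.0
```

```bash
python3 -c "
from h import *
go(.5315,.013,.18,98.8)
i=robot.read_camera('top');j=robot.read_camera('scene')
cv2.imwrite('pics/c6.png',np.hstack([crop('s',j,85,105,100,110,5)]))
s=robot.read_state();g=s['tool_pos']-[0,0,.006]
print([proj('scene',g+[0,0,z]).round(1) for z in(.016,-.034,-.074)])"
```

```text
pos [ 0.4748 -0.2074  0.1916] yaw 102.84 tilt [ 0.003 -0.001 -1.   ] t 8.65 f [-0.2 -0.  -1.3] op 0.0141
shift [202.3 104.2  11.5] turn 0.071
[array([136.6, 172.3]), array([140.5, 192.4]), array([143.4, 207.7])]
```

View pics/c6.png

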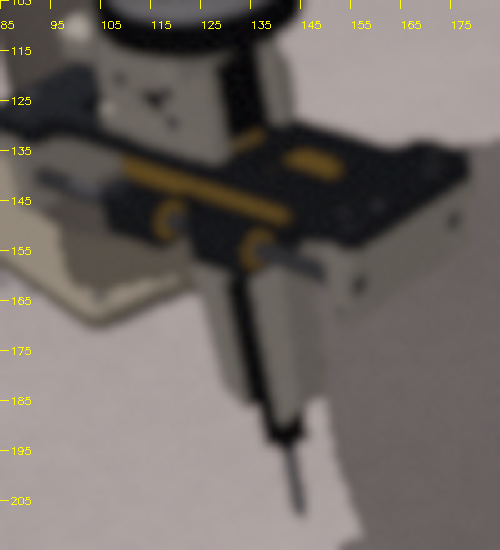

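The probe hangs straight, with its tip at about (145,207.6) in the scene view. That is roughly 1.6 px to the right of where a centred grip would put it.

```bash
python3 -c "
from h import *
a=ray('scene',145,207.2,.1176);b=ray('scene',141.8,193,.1576);print(a,b)
M=np.array([np.cos(np.radians(102.84)),np.sin(np.radians(102.84))]);g=np.array([.4748,-.2074])
for q in(a,b):print('along toolx',(q-g)@M*1e3,'along y',(q-g)@[M[1],-M[0]]*1e3)
"
```

```text
[ 0.4754207  -0.20393421] [ 0.47810477 -0.20654204]
along toolx 3.2411892307044963 along y 1.3753836024137485
along toolx 0.10208803443456689 along y 3.412796548809533
```

Call:
arm_command(
  increments="1 40 20 0 0.02; 1 80 40 0 0.04; 1 120 60 0 0.07; 1 160 81 0 0.07; 1 195 100 0 0.07",
)

```text
t: 9.25
tool_pos: [0.5278, 0.0074, 0.1933]
orientation: [-2.043, -2.386, -0.0]
force: [-0.6, -0.9, -0.1]
opening: 0.0134
gripper_force: 20.0
```

Call:
arm_command(
  increments="1 5 4 0 0; 1 5 4 0 0; 1 5 4 0 0",
)

```text
t: 9.55
tool_pos: [0.5308, 0.01, 0.1933]
orientation: [-2.044, -2.385, 0.001]
force: [0.6, 0.1, 0.1]
opening: 0.0137
gripper_force: 20.0
```

```bash
python3 -c "
from h import *
go(.5318,.011,.16,98.8)"
```

```text
pos [0.5308 0.01   0.1873] yaw 98.83 tilt [-0.001 -0.    -1.   ] t 9.55 f [0.6 0.1 0.1] op 0.0137
shift [ 0.8  1.2 27.3] turn 0.0
```

Call:
arm_command(
  increments="1 1 1 10 0; 1 1 1 20 0; 1 1 1 30 0; 1 1 1 34 0; 1 1 1 34 0",
)

```text
t: 10.05
tool_pos: [0.5311, 0.0116, 0.1582]
orientation: [-2.043, -2.384, 0.002]
force: [0.7, 0.7, -0.2]
opening: 0.0141
gripper_force: 20.0
```

```bash
python3 -c "
from h import *
go(.5318,.011,.16,98.8)
j=robot.read_camera('scene');cv2.imwrite('pics/scene7.png',j);cv2.imwrite('pics/c7.png',crop('s',j,200,150,70,70,8))"
```

```text
pos [0.5311 0.0116 0.1522] yaw 98.8 tilt [-0.002  0.    -1.   ] t 10.05 f [ 0.7  0.7 -0.2] op 0.0141
shift [-0.7  0.6 -7.8] turn -0.0
```

View pics/c7.png

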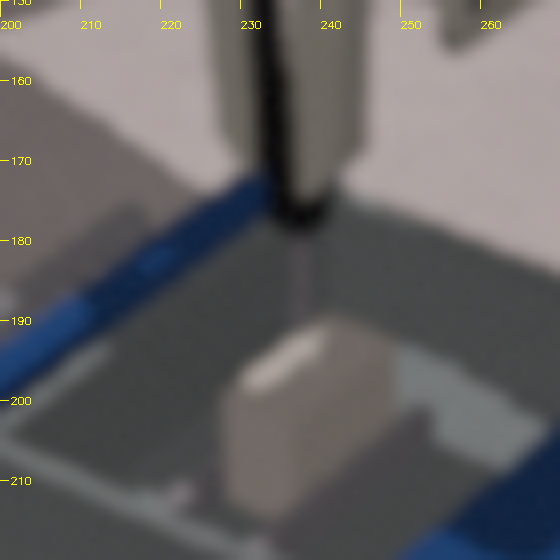

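The tip is at about (238,190.5), straight above the hole pixel (238.5,196), so they are aligned within about 1 px. I'll descend by touch.

Call:
arm_command(
  increments="1 0 0 3 0; 1 0 0 6 0; 1 0 0 9 0; 1 0 0 9 0",
)

```text
t: 10.5
tool_pos: [0.5318, 0.0119, 0.1503]
orientation: [-2.044, -2.385, 0.001]
force: [0.2, 0.2, -0.9]
opening: 0.014
gripper_force: 20.0
```

Call:
arm_command(
  increments="1 0 0 1 0; 1 0 0 2 0; 1 0 0 3 0; 1 0 0 3 0",
)

```text
t: 10.9
tool_pos: [0.5319, 0.0119, 0.1476]
orientation: [-2.044, -2.386, 0.0]
force: [-0.4, 0.6, -0.7]
opening: 0.0139
gripper_force: 20.0
```

Call:
arm_command(
  increments="1 0 0 1 0; 1 0 0 2 0; 1 0 0 2 0",
)

```text
t: 11.2
tool_pos: [0.5319, 0.0119, 0.1455]
orientation: [-2.044, -2.386, 0.0]
force: [0.3, 0.5, -1.5]
opening: 0.0139
gripper_force: 20.0
```

Call:
arm_command(
  increments="1 0 0 1 0; 1 0 0 2 0; 1 0 0 2 0",
)

```text
t: 11.5
tool_pos: [0.5319, 0.0119, 0.1435]
orientation: [-2.044, -2.386, 0.0]
force: [0.3, 0.1, -0.6]
opening: 0.0144
gripper_force: 20.0
```

Call:
arm_command(
  increments="1 0 0 1 0; 1 0 0 2 0; 1 0 0 2 0",
)

```text
t: 11.8
tool_pos: [0.5318, 0.0118, 0.1415]
orientation: [-2.044, -2.385, 0.0]
force: [0.0, 0.0, -1.4]
opening: 0.0139
gripper_force: 20.0
```

Call:
arm_command(
  increments="1 0 0 1 0; 1 0 0 2 0; 1 0 0 2 0",
)

```text
t: 12.1
tool_pos: [0.5319, 0.0118, 0.1395]
orientation: [-2.044, -2.386, 0.0]
force: [0.2, -0.1, -0.4]
opening: 0.014
gripper_force: 20.0
```

Call:
arm_command(
  increments="1 0 0 1 0; 1 0 0 2 0; 1 0 0 3 0; 1 0 0 3 0",
)

```text
t: 12.5
tool_pos: [0.5318, 0.0119, 0.1365]
orientation: [-2.044, -2.386, 0.0]
force: [-0.1, -1.0, -1.1]
opening: 0.0141
gripper_force: 20.0
```

Call:
arm_command(
  increments="1 0 0 1 0; 1 0 0 2 0; 1 0 0 2 0",
)

```text
t: 12.8
tool_pos: [0.5319, 0.0118, 0.1345]
orientation: [-2.044, -2.386, 0.0]
force: [-0.7, 0.0, 0.0]
opening: 0.0139
gripper_force: 20.0
```

Call:
arm_command(
  increments="1 0 0 1 0; 1 0 0 2 0; 1 0 0 2 0",
)

```text
t: 13.1
tool_pos: [0.5319, 0.0119, 0.1325]
orientation: [-2.044, -2.386, 0.0]
force: [-0.3, 1.1, -0.2]
opening: 0.0137
gripper_force: 20.0
```

Call:
arm_command(
  increments="1 0 0 1 0; 1 0 0 2 0; 1 0 0 2 0",
)

```text
t: 13.4
tool_pos: [0.5319, 0.0119, 0.1305]
orientation: [-2.044, -2.386, 0.0]
force: [0.2, 0.2, -1.3]
opening: 0.0138
gripper_force: 20.0
```

Call:
arm_command(
  increments="1 0 0 0.5 0; 1 0 0 1 0; 1 0 0 1 0",
)

```text
t: 13.7
tool_pos: [0.532, 0.0119, 0.1296]
orientation: [-2.044, -2.386, 0.0]
force: [-0.3, 0.5, -0.6]
opening: 0.0141
gripper_force: 20.0
```

Call:
arm_command(
  increments="1 0 0 0.5 0; 1 0 0 1 0; 1 0 0 1 0",
)

```text
t: 14.0
tool_pos: [0.5319, 0.0118, 0.1286]
orientation: [-2.044, -2.386, 0.0]
force: [-0.2, 0.2, -1.4]
opening: 0.0137
gripper_force: 20.0
```

Call:
arm_command(
  increments="0.8 0 0 0 0; 0.75 0 0 0 0; 0.65 0 0 0 0; 0.6 0 0 0 0; 0.6 0 0 0 0",
)

```text
t: 14.5
tool_pos: [0.532, 0.0119, 0.1288]
orientation: [2.044, 2.386, 0.0]
force: [0.2, -0.2, 0.1]
opening: 0.0365
gripper_force: 0.0
```

Call:
arm_command(
  increments="0.6 0 0 -10 0; 0.6 0 0 -25 0; 0.6 0 0 -40 0; 0.6 0 0 -50 0; 0.6 0 0 -50 0",
)

```text
t: 15.0
tool_pos: [0.5336, 0.0117, 0.1818]
orientation: [2.042, 2.383, 0.004]
force: [0.6, 0.8, -0.4]
opening: 0.0375
gripper_force: 0.0
```

```bash
python3 -c "
from h import *
go(.5318,.011,.16,98.8)
j=robot.read_camera('scene');cv2.imwrite('pics/c8.png',crop('s',j,200,130,70,80,7))"
```

```text
pos [0.5336 0.0117 0.1758] yaw 98.82 tilt [ 0.005 -0.    -1.   ] t 15.0 f [ 0.6  0.8 -0.4] op 0.0375
shift [-0.4 -2.  15.8] turn 0.0
```

View pics/c8.png

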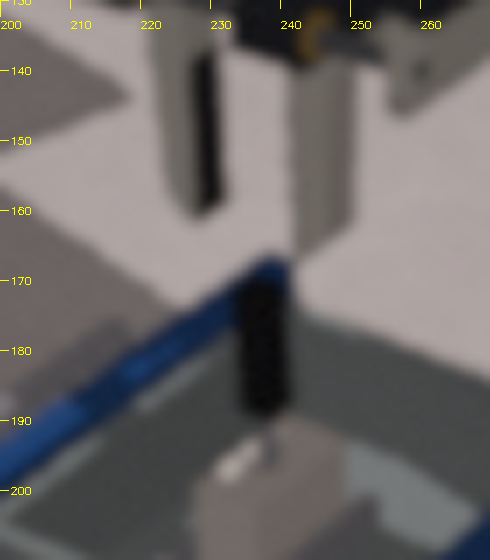

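The probe stands in the terminal, with its handle running from (237.5,169) to (238.5,188). Next I'll shut the fingers above it and press.

```bash
python3 -c "
from h import *
for z in(.132,.082):print(proj('scene',[.5318,.0135,z]),ray('scene',237.5,169,.132),ray('scene',238.5,188,.082))
go(.5316,.0130,.158,98.8)"
```

```text
[236.48890018 171.39691795] [0.52602147 0.02224873] [0.53068307 0.01844965]
[237.32239413 189.04323077] [0.52602147 0.02224873] [0.53068307 0.01844965]
pos [0.5329 0.0118 0.1743] yaw 98.82 tilt [ 0.003 -0.    -1.   ] t 15.05 f [ 0.1  0.7 -0.1] op 0.0375
shift [ 1.4 -1.1 16.3] turn 0.0
```

Call:
arm_command(
  increments="1 1 -2 -5 0; 1 1 -2 -5 0; 1 1 -2 -5 0; 1 1 -2 -5 0; 1 1 -2 -5 0",
)

```text
t: 15.55
tool_pos: [0.5297, 0.0125, 0.1833]
orientation: [-2.044, -2.385, 0.001]
force: [-0.9, 0.5, -0.1]
opening: 0.0026
gripper_force: 0.0
```

Call:
arm_command(
  increments="1 1.5 2 0 0; 1 1.5 2 5 0; 1 1.5 2 13 0; 1 1.5 2 20 0; 1 1.5 2 20 0",
)

```text
t: 16.05
tool_pos: [0.5305, 0.0144, 0.1617]
orientation: [-2.042, -2.384, 0.003]
force: [-0.4, 0.5, 0.2]
opening: 0.0002
gripper_force: 0.0
```

Call:
arm_command(
  increments="1 0 0 1 0; 1 0 0 2 0; 1 0 0 3 0; 1 0 0 3 0",
)

```text
t: 16.45
tool_pos: [0.5317, 0.0143, 0.1608]
orientation: [2.044, 2.386, 0.0]
force: [0.3, -0.4, 0.5]
opening: 0.0004
gripper_force: 0.0
```

Call:
arm_command(
  increments="1 0 0 1 0; 1 0 0 2 0; 1 0 0 2 0",
)

```text
t: 16.75
tool_pos: [0.5315, 0.0143, 0.1585]
orientation: [-2.044, -2.386, 0.0]
force: [0.5, 1.2, -0.1]
opening: 0.0005
gripper_force: 0.0
```

Call:
arm_command(
  increments="1 0 0 0.5 0; 1 0 0 1 0; 1 0 0 1 0",
)

```text
t: 17.05
tool_pos: [0.5316, 0.0143, 0.1576]
orientation: [-2.044, -2.386, 0.0]
force: [-0.0, -0.3, -0.8]
opening: 0.0006
gripper_force: 0.0
```

Call:
arm_command(
  increments="1 0 0 0.5 0; 1 0 0 1 0; 1 0 0 1 0",
)

```text
t: 17.35
tool_pos: [0.5319, 0.0143, 0.1571]
orientation: [2.044, 2.385, 0.001]
force: [1.2, -0.1, 2.5]
opening: 0.0006
gripper_force: 1.1
```

Call:
arm_command(
  increments="1 0 0 0.5 0; 1 0 0 1 0; 1 0 0 1 0",
)

```text
t: 17.65
tool_pos: [0.5323, 0.0142, 0.1566]
orientation: [2.043, 2.385, 0.002]
force: [0.3, -0.4, 6.3]
opening: 0.0003
gripper_force: 2.9
```

Call:
arm_command(
  increments="1 0 0 0.5 0; 1 0 0 1 0; 1 0 0 1.5 0; 1 0 0 2 0; 1 0 0 2 0",
)

```text
t: 18.15
tool_pos: [0.5325, 0.0142, 0.1549]
orientation: [2.043, 2.384, 0.002]
force: [-1.1, 0.4, 6.7]
opening: 0.0009
gripper_force: 3.5
```

Call:
arm_command(
  increments="1 0 0 0.5 0; 1 0 0 1 0; 1 0 0 1.5 0; 1 0 0 2 0; 1 0 0 2 0",
)

```text
t: 18.65
tool_pos: [0.5326, 0.0142, 0.1529]
orientation: [2.043, 2.384, 0.002]
force: [0.1, -0.4, 6.7]
opening: 0.0004
gripper_force: 3.5
```

Call:
arm_command(
  increments="1 0 0 0.5 0; 1 0 0 1 0; 1 0 0 1.5 0; 1 0 0 2 0; 1 0 0 2 0",
)

```text
t: 19.15
tool_pos: [0.5326, 0.0142, 0.1509]
orientation: [2.043, 2.384, 0.002]
force: [0.2, -0.3, 6.3]
opening: 0.0005
gripper_force: 3.5
```

Call:
arm_command(
  increments="1 0 0 0.3 0; 1 0 0 0.6 0; 1 0 0 1 0; 1 0 0 1 0; 1 0 0 1 0",
)

```text
t: 19.65
tool_pos: [0.5326, 0.0142, 0.15]
orientation: [2.043, 2.384, 0.002]
force: [0.1, -0.1, 6.9]
opening: 0.0006
gripper_force: 3.6
```

Call:
arm_command(
  increments="1 0 0 0.3 0; 1 0 0 0.6 0; 1 0 0 0.8 0; 1 0 0 0.8 0; 1 0 0 0.8 0",
)

```text
t: 20.15
tool_pos: [0.5327, 0.0142, 0.1492]
orientation: [2.043, 2.384, 0.002]
force: [0.1, 0.2, 7.4]
opening: 0.0003
gripper_force: 3.7
```

Call:
arm_command(
  increments="1 0 0 0.3 0; 1 0 0 0.5 0; 1 0 0 0.5 0",
)

```text
t: 20.45
tool_pos: [0.5327, 0.0142, 0.1487]
orientation: [2.043, 2.384, 0.002]
force: [0.5, -0.4, 6.8]
opening: 0.0005
gripper_force: 3.7
```

Call:
arm_command(
  increments="1 0 0 0.3 0; 1 0 0 0.5 0; 1 0 0 0.5 0",
)

```text
t: 20.75
tool_pos: [0.5328, 0.0142, 0.1484]
orientation: [2.042, 2.384, 0.003]
force: [0.1, -0.6, 7.7]
opening: 0.0003
gripper_force: 4.0
```

Call:
arm_command(
  increments="1 0 0 0.3 0; 1 0 0 0.5 0; 1 0 0 0.5 0",
)

```text
t: 21.05
tool_pos: [0.533, 0.0142, 0.1482]
orientation: [2.042, 2.383, 0.003]
force: [-0.0, 0.3, 9.0]
opening: 0.0005
gripper_force: 4.8
```

Call:
arm_command(
  increments="1 0 0 0.3 0; 1 0 0 0.6 0; 1 0 0 0.6 0",
)

```text
t: 21.35
tool_pos: [0.5334, 0.0142, 0.148]
orientation: [2.042, 2.383, 0.004]
force: [0.5, -0.0, 11.1]
opening: 0.0003
gripper_force: 5.6
```

Call:
arm_command(
  increments="1 0 0 0.3 0; 1 0 0 0.6 0; 1 0 0 0.6 0",
)

```text
t: 21.65
tool_pos: [0.5337, 0.0142, 0.1479]
orientation: [2.041, 2.383, 0.005]
force: [0.6, -0.1, 12.9]
opening: 0.0008
gripper_force: 6.5
```

The force is rising against a hard stop, with z holding at about 9 mm below first contact, so the contact is home. I'll retreat and check.

Call:
arm_command(
  increments="1 0 0 -3 0; 1 0 0 -8 0; 1 0 0 -25 0; 1 0 0 -60 0; 1 0 0 -100 0",
)

```text
t: 22.15
tool_pos: [0.5301, 0.0144, 0.2442]
orientation: [-2.041, -2.383, 0.004]
force: [0.6, -0.5, -0.4]
opening: 0.0004
gripper_force: 0.0
```

```bash
python3 -c "
from h import *
go(.5318,.011,.25)
j=robot.read_camera('scene');cv2.imwrite('pics/c9.png',np.hstack([crop('s',j,200,140,70,80,6),cv2.resize(j,(373,480))[:, :373]]))
for z in(.124,.074):print(proj('scene',[.532,.0135,z]))"
```

```text
pos [0.5301 0.0144 0.2382] yaw 98.83 tilt [-0.005  0.    -1.   ] t 22.15 f [ 0.6 -0.5 -0.4] op 0.0004
shift [ -3.7   1.1 -11.8] turn 0
[236.68432619 174.31503725]
[237.50947103 191.81583852]
```

View pics/c9.png

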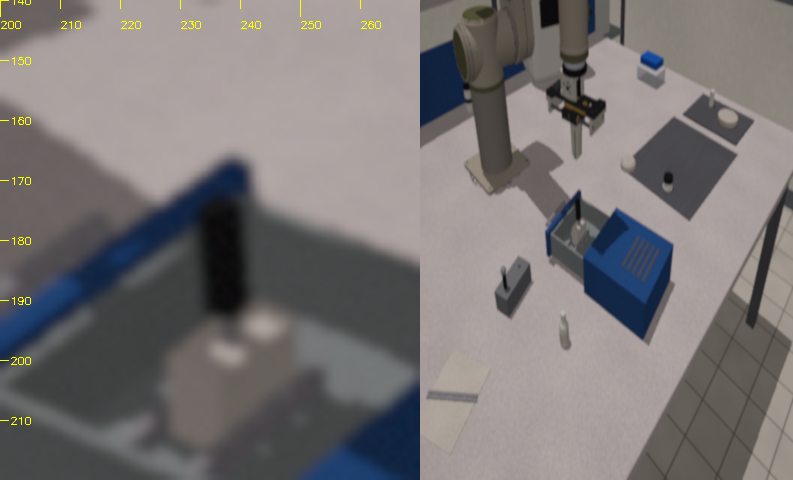

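The probe stands about 3–4 px lower (handle top about 172.5, base about 192), which fits 8 mm of travel. The drawer is open, the bystanders haven't moved and the gripper is clear.

```bash
python3 -c "
from plant import robot
print(robot.close_job())"
```

```text
the job is handed in; nothing more can be done
None
```

I opened the drawer, released the probe standing on the unpressed contact, then pressed it to its stop with about 13 N at most. I handed the job in at about 22 s with the gripper clear; no verdict was returned.

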